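# Tighten the slotted ring of a print press with a pin wrench

## Robot

A 6-joint arm with a two-finger parallel gripper is mounted at the origin on the work surface. World frame = base frame: x ahead of the robot, y to its left, z up, the work surface at z = 0. Lengths are in m, angles in degrees, forces in N, time in s.
With the tool pointing down it reaches from about 0.275 to 0.75 m from the base axis. Payload 10.2 kg.
Tool frame: the origin (TCP) lies midway between the tips of the shut fingers; the grasp point (between the pads) lies 19 mm behind it; z points along the fingers, y is the line along which they close (so a half turn about z gives the same grasp; the last joint's range is limited). The gripper opens to 88 mm and grips with 3 to 60 N. Pads are 18 mm wide; open, the fingers measure 123 mm over their backs; the gripper's body (75 mm by 187 mm) begins 45 mm behind the grasp point.
Start: joints at [-82.357, 17.928, 85.812, -0, 76.261, -12.8], TCP at [0.183, -0.492, 0.239] pointing down, gripper open.
Joint ranges: [-168.41, 168.41], [-55.51, 124.54], [10.69, 146.95], [-70.63, 250.63], [1, 178], [-165.06, 165.06]. Speed limits (degrees/s): [136.94, 136.94, 172.46, 180, 180, 180].

## Interface

Orientations are given as a 3x3 rotation matrix whose columns are the frame's x, y, z axes.
In Python, from rig import bot, imaging gives the robot as it stands (bot), with the cameras (imaging).
- The arm moves only by the shell command python3 inch.py [FORCE], which reads ROWS from standard input. ROWS is a JSON object whose key "steps" holds a list of rows, 1 to 5 of them, each of 7 numbers: the opening from 0.0 (shut) to 1.0 (fully open), then dx, dy, dz in shares of the most that a row can go, 1 being 50 mm, then a rotation vector rx, ry, rz in normalised numbers (1 is 45 degrees); each row shifts and turns the commanded pose from where the row before left it, along the tool's axes as they then stand; what a row does not reach is not made up. A row lasts 1/10 s, in which the tool goes at most 0.05 m and 8.59 degrees, less where a joint would pass 70% of its speed; a pose out of reach is approached as far as the arm can. The fingers move at their own pace and stop on an object; FORCE is the grip in N (left out, the last holds). Time passes only in rows, so rows that do not move let the fingers close. It prints the time, the measured TCP pose, the force, the opening and the grip force at its end. A shift or turn number past 1, either way, is cut back to 1. Input that does not fit is refused with a message, and nothing moves.
- bot.observe(): the state, without advancing time (a new reading comes with each control period).
- imaging.read_camera(name): name is "scene" or "side" or "wrist"; returns the picture (400x640x3 uint8, blue, green, red); there is no depth.
- imaging.camera_params(name): a dict with "fovy" (degrees; the focal length in pixels is half the picture's height over the tangent of half this angle, whatever the lens; pixels are square), "cx", "cy" (the principal point, pixels), "R" (3x3) and "t" (3): a world point X has camera coordinates R X + t. Camera axes: x right, y down, z forward; pixel columns grow to the right and rows downward; lengths in m; the calibration is good to about 2 mm. A picture is of the moment at which its call begins: read the wrist's pose just before it. camera_params takes no time and is no camera call; for the wrist camera it gives the pose at the moment of the call.
- bot.hand_in(): hands the job in; it is judged then, once.
The state is a dict: "time": time; "joints": joint angles; "qd": joint speeds; "effort": joint torques, N m; "tool_pos": TCP position; "orientation": TCP orientation; "ft_force": force on the tool from outside, world axes, zero at the start; "torque": the same for the moment, N m; "opening": opening from 0.0 (shut) to 1.0 (fully open); "gripper_force": force on a finger pad.
Only numpy, scipy, OpenCV 4.12 (cv2) and the standard library are available. Lean on these libraries where they do the work, as an engineer would, in place of code of your own. Each camera call takes 0.05 s, during which the arm holds its last target. There are 200 camera calls.

## Task

Take the blue-handled pin wrench from the green cutting mat and tighten the brass slotted ring of the small press clockwise until its red tooth points at the red index mark on the press. The walls round the ring allow only a short swing, so lift the wrench off, swing it back and reseat it in new slots for the next stroke. Turn the ring with the wrench only, keeping the fingers off the press, and finally lay the wrench back flat on the mat, pins down.

Things in the scene. Friction and masses are not known exactly. Their poses are not given: they have to be found in the camera images.
- pin_wrench: Blue-handled pin wrench, 0.3 kg, lying pins down beside a steel open wrench. Origin midway between its two pin tips; x from handle to head, z up. Pins 8 mm thick at y = +-34, z 0 to 14, under a half-round yoke (radius 34, 14 wide), z 14 to 24; bar 18 wide to x = -105; grip block 20 wide (y), z 0 to 34, x -100 to -185: pinch it across y from above near x = -135, where fingers clear the press walls.
- press: Fixed press; origin on the ring's axis at table height, z up, open side -x. Base 200 x 200, 20 high. Ring 84 wide, 8 teeth, tops 58 high. Green walls 78 high: sides 12 thick, inner faces y = +-60, x -58 to 85; back face x = 73. Seated, wrench origin is on the axis, 44 high, handle out over the open side, its yaw (0 = handle along -x) limited to +-39 deg by the walls. Index mark on back wall.
- ring (a joint): Brass ring's angle, rad: grows clockwise from above (tightening). Starts -1.5 to -1.12; 0 = red tooth at index, 11.25 deg from press x towards y; stop at 0.12. Stays where left; needs 0.25 N m. Radial slots every 45 deg, radius 20 to 42 mm: pins drop in at wrench yaw (press frame) = -0.196 - joint + k x 0.785 rad, with 10 deg and 6 mm play each way, so a stroke first takes up 10 deg.
- mat: Green cutting mat, fixed on the table, 340 (x) x 240 (y) x 3 mm. Origin: centre of its underside, on the table; top at z = 3 mm. Both wrenches start on it.

How it is judged (in metres and radians):
On the way, in this order (a step that is already met when the one before it is completed fails the run):
1. the pin wrench sits in the slots of the loose ring (horizontal distance between pin_wrench and press below 0.015 m and z of pin_wrench in the frame of press below 0.052 m and value of joint ring below -0.95 rad), for 0.1 s.
2. after a first stroke the wrench is lifted clear of the slots, the ring being part-way (z of pin_wrench in the frame of press above 0.06 m and value of joint ring between -1 and -0.2 rad), for 0.1 s.
3. reseated, the wrench has brought the red tooth to the mark (horizontal distance between pin_wrench and press below 0.018 m and z of pin_wrench in the frame of press below 0.052 m and value of joint ring above -0.175 rad), for 0.1 s.
At the end, for the whole second after the job is handed in: The ring's red tooth is within 10 degrees of the index mark (joint above -0.175 rad; its stop is at 0.12), and the pin wrench lies still on the mat, pins down, level within 7 degrees, its head over the mat (value of joint ring above -0.175 rad and x of pin_wrench in the frame of mat between -0.17 and 0.17 m and y of pin_wrench in the frame of mat between -0.12 and 0.12 m and z of pin_wrench in the frame of mat below 0.012 m and angle between pin_wrench's own z axis and vertical below 0.12 rad and linear speed of pin_wrench below 0.02 m/s); the robot touches nothing.
It fails at once if the fingers push on the press or its ring (more than 5 N) (contact force between the fingers and press above 5 N).
It also fails if it takes over 58 s, if anything falls off the work surface, if the arm or the gripper's body presses on something with over 40 N, if the wrist force passes 120 N, or if a joint passes its speed limit or range.

## Working session

There is one attempt and no reset: what is moved stays moved. The work goes in short steps, Python scripts to look and compute and a shell command to move; the robot and the scene stay as the last step left them, time stands still between calls to the robot, and variables do not carry over. Pictures are saved under pics/ and viewed, at most 10 in all, crops included, and the job is handed in when it is done.

```bash
mkdir -p pics; ls; python3 - <<'E'
from rig import bot, imaging
import cv2,json
for n in("scene","side"):
    im=imaging.read_camera(n); cv2.imwrite(f"pics/{n}0.png",im)
    p=imaging.camera_params(n); print(n,p)
im=imaging.read_camera("wrist"); cv2.imwrite("pics/wrist0.png",im); print(imaging.camera_params("wrist"))
print(bot.observe())
E
```

```text
inch.py
pics
rig.py
scene {'fovy': 53.04707068983093, 'cx': 322.99137201851113, 'cy': 198.49233292452175, 'R': array([[ 0.92628864,  0.37653251, -0.01458139],
       [ 0.31213687, -0.78840016, -0.53009033],
       [-0.21109222,  0.48646526, -0.8478158 ]]), 't': array([-0.55835773, -0.13742183,  0.8040069 ])}
side {'fovy': 53.984536331045284, 'cx': 314.50704997769986, 'cy': 201.01112904521256, 'R': array([[ 0.99887099, -0.04739474, -0.00323651],
       [-0.03199487, -0.62081969, -0.78330022],
       [ 0.03511502,  0.78251942, -0.62163517]]), 't': array([-0.55882176,  0.08067829,  0.77489253])}
{'fovy': 59.345696643499394, 'cx': 324.7129706099389, 'cy': 205.59240816423315, 'R': array([[ 0.34841164, -0.93733991, -0.00179448],
       [-0.88823955, -0.3307712 ,  0.31878034],
       [-0.2993991 , -0.10947286, -0.94782692]]), 't': array([-0.52424595, -0.04349465,  0.39167534])}
{'time': 0.15, 'joints': array([-8.23575586e+01,  1.79513529e+01,  8.58393845e+01, -4.92594800e-04,
        7.62608975e+01, -1.27992815e+01]), 'qd': array([ 0.07604246, -0.0771324 , -0.1841472 ,  0.05864051,  0.05725365,
       -0.04117647]), 'effort': array([ 2.29428602e-03, -4.02302170e+01, -2.52316332e+01,  6.95239683e-02,
        3.44459305e-02, -7.80383016e-05]), 'tool_pos': array([ 0.18332871, -0.49178159,  0.23832943]), 'orientation': array([[ 9.37027208e-01,  3.49256346e-01, -1.28128269e-04],
       [ 3.49256317e-01, -9.37026803e-01,  8.92083704e-04],
       [ 1.91506273e-04, -8.80656310e-04, -9.99999594e-01]]), 'ft_force': array([ 0.72492677,  0.09117382, -0.22739682]), 'torque': array([ 0.05384467, -0.00714112, -0.00228263]), 'gripper_force': 0.0, 'opening': 0.998076640956566}
```

View pics/scene0.png

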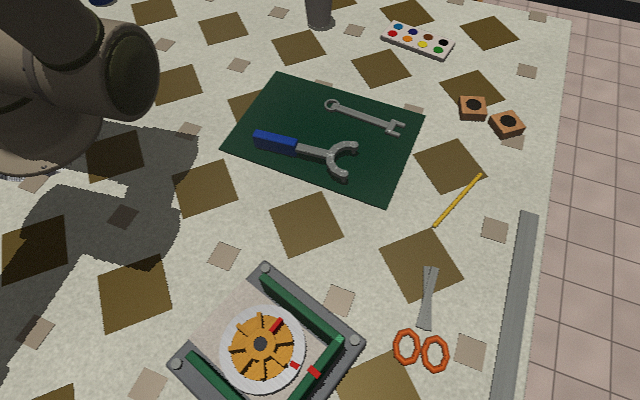

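View pics/side0.png

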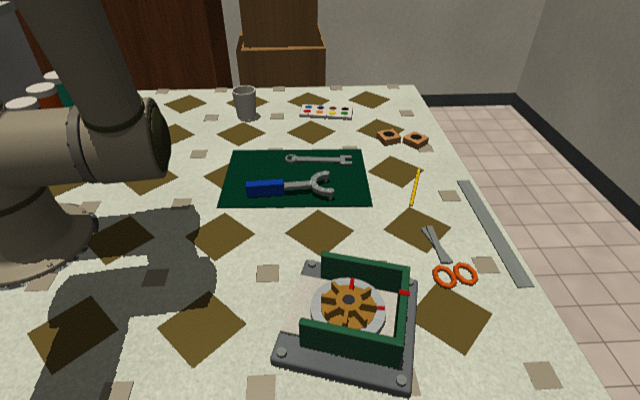

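The scene and side views show the blue-handled wrench on the mat, with its grip at (275,143) scene / (265,188) side. The press ring hub is at (260,344) scene / (348,300) side, and the red tooth is at (277,326) scene. I'll zoom in on the features.

```bash
python3 - <<'E'
import cv2,numpy as np
s=cv2.imread("pics/scene0.png");d=cv2.imread("pics/side0.png")
def z(im,x,y,w,h):
    c=cv2.resize(im[y:y+h,x:x+w],None,fx=400/w,fy=300/h,interpolation=cv2.INTER_CUBIC)
    for i in range(0,w,20): cv2.putText(c,str(x+i),(int(i*400/w),8),0,.3,(255,255,255)); cv2.line(c,(int(i*400/w),0),(int(i*400/w),300),(255,255,255),1) if 0 else None; cv2.line(c,(int(i*400/w),9),(int(i*400/w),14),(255,255,255),1)
    for j in range(0,h,20): cv2.putText(c,str(y+j),(8,int(j*300/h)+3),0,.3,(255,255,255)); cv2.line(c,(0,int(j*300/h)),(6,int(j*300/h)),(255,255,255),1)
    return c
o=np.vstack([np.hstack([z(s,164,250,200,150),z(d,264,246,200,150)]),np.hstack([z(s,215,65,220,165),z(d,215,130,160,120)])])
cv2.imwrite("pics/z1.png",o)
E
```

```text
(no output)
```

View pics/z1.png

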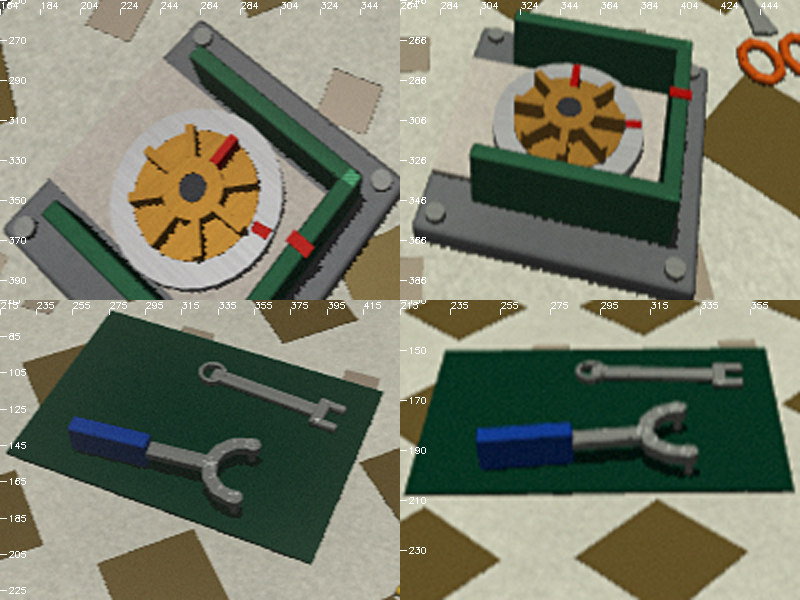

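```bash
cat > h.py <<'E'
import numpy as np,cv2
from scipy.optimize import least_squares
from rig import bot, imaging
def proj(p,X):
    X=np.atleast_2d(X); c=X@np.array(p["R"]).T+p["t"]; f=200/np.tan(np.radians(p["fovy"]/2))
    return c[:,:2]/c[:,2:]*f+[p["cx"],p["cy"]]
def world(pose,P):
    x,y,a=pose[:3]; z=pose[3] if len(pose)>3 else 0
    P=np.atleast_2d(P).astype(float); c,s=np.cos(a),np.sin(a)
    return np.c_[x+c*P[:,0]-s*P[:,1],y+s*P[:,0]+c*P[:,1],z+P[:,2]]
def fit(obs,x0):   # obs: list of (cam,P,pix)
    f=lambda v:np.concatenate([(proj(c,world(v,P))-np.array(q)).ravel() for c,P,q in obs])
    r=least_squares(f,x0,loss="soft_l1"); return r.x,f(r.x).reshape(-1,2)
def tri(cams,pix):
    return least_squares(lambda X:np.concatenate([(proj(c,X)[0]-q) for c,q in zip(cams,pix)]),[.5,-.2,0.03]).x
E
python3 - <<'E'
from h import *
S=imaging.camera_params("scene");D=imaging.camera_params("side")
sc=lambda a,b:np.array([164+a/2,250+b/2]); sd=lambda a,b:np.array([264+(a-400)/2,246+b/2])
wc=lambda a,b:np.array([215+a/1.818,65+(b-300)/1.818]); wd=lambda a,b:np.array([215+(a-400)/2.5,130+(b-300)/2.5])
print("hub",tri([S,D],[sc(193,187),sd(569,106)]))
print("mark",tri([S,D],[sc(300,243),sd(680,94)]))
print("tooth",tri([S,D],[sc(232,143),sd(575,70)]))
m=.001
obs=[(D,np.array([-100,-100,20])*m,sd(413,228)),(D,np.array([100,-100,20])*m,sd(694,290)),(D,np.array([100,100,20])*m,sd(707,68)),(D,np.array([-100,100,20])*m,sd(482,30)),
(S,np.array([-100,100,20])*m,sc(200,21)),(S,np.array([-100,-100,20])*m,sc(5,214)),(S,np.array([85,72,78])*m,sc(359,172)),(D,np.array([85,72,78])*m,sd(692,42)),(D,np.array([-58,72,78])*m,sd(516,14)),(D,np.array([-58,-72,78])*m,sd(471,149))]
v,r=fit(obs,[.6,-.4,0,0]);print("press",v,np.degrees(v[2]));print(r.round(1).tolist())
# mat
M=np.array([[-170,120,3],[170,120,3],[170,-120,3],[-170,-120,3]])*m
v,r=fit([(S,M,[wc(110,310),wc(383,391),wc(311,563),wc(8,453)]),(D,M,[wd(447,350),wd(766,348),wd(794,491),wd(406,491)])],[.5,0,0,0]);print("mat",v);print(r.round(1).tolist())
for n,a,b in [("grip TLfar",(70,418),(478,428)),("grip TRfar",(150,434),(571,423)),("yoke+ tip",(250,444),(680,406)),("yoke- tip",(233,497),(689,450)),("yoke mid",(209,463),(643,436))]:
    print(n,tri([S,D],[wc(*a),wd(*b)]))
E
```

```text
hub [ 0.60206778 -0.21427266  0.05871303]
mark [ 0.68191301 -0.2219844   0.07788715]
tooth [ 0.61214857 -0.17801334  0.05547575]
press [ 0.60427892 -0.20995358 -0.2855383  -0.00905495] -16.360139368743223
[[-1.7, -0.5], [-1.5, 1.1], [-2.0, -0.1], [-0.8, -0.9], [0.2, -4.4], [-0.2, 3.4], [4.8, -0.6], [0.9, 0.6], [1.6, -0.5], [1.4, 5.0]]
mat [ 0.52513815  0.20022734 -0.03399516 -0.00171406]
[[1.0, -0.0], [0.2, 0.3], [0.3, -0.3], [-0.8, -0.8], [-0.5, 0.4], [-0.1, -0.0], [0.5, -0.2], [-0.5, 1.5]]
grip TLfar [0.41663937 0.12026728 0.04537238]
grip TRfar [0.49663093 0.13796384 0.03545237]
yoke+ tip [0.59533002 0.16311694 0.03406223]
yoke- tip [0.60020714 0.10036262 0.02887306]
yoke mid [0.56100937 0.13725854 0.01914382]
```

View pics/wrist0.png

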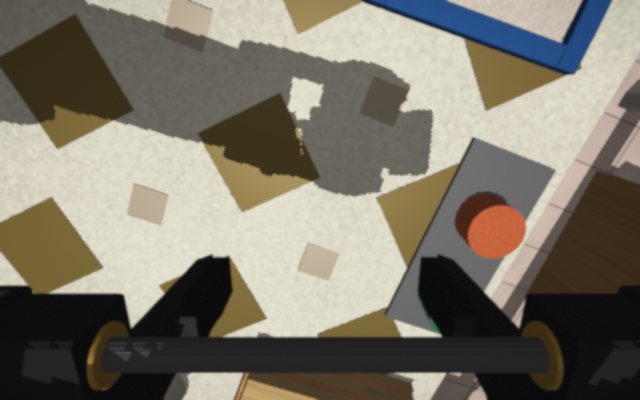

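The wrist view shows neither the wrench nor the press. The rough fit agrees with the text: hub z is 0.0587, and the index mark and walls both give a press yaw of about -16.5°. The ring is at about -1.39 rad and the wrench grip at about (0.463, 0.115). I'll move over the wrench for a closer look.

Careful with the scale: shifts go in shares of 50 mm and turns go in shares of 45 degrees. That gives: 0.0316 m is 0.632, -0.0314 m is -0.628.

```bash
for i in 1; do :; done; echo '{"steps":[[1,0.632,-0.628,0,0,0,0],[1,0.632,-0.628,0,0,0,0],[1,0.632,-0.628,0,0,0,0],[1,0.632,-0.628,0,0,0,0],[1,0.632,-0.628,0,0,0,0]]}' | python3 inch.py
echo '{"steps":[[1,0.632,-0.628,0,0,0,0],[1,0.632,-0.628,0,0,0,0],[1,0.632,-0.628,0,0,0,0],[1,0.632,-0.628,0,0,0,0],[1,0.632,-0.628,0,0,0,0]]}' | python3 inch.py
echo '{"steps":[[1,0.632,-0.628,0,0,0,0],[1,0.632,-0.628,0,0,0,0],[1,0.632,-0.628,0,0,0,0],[1,0.632,-0.628,0,0,0,0],[1,0.632,-0.628,0,0,0,0]]}' | python3 inch.py
echo '{"steps":[[1,0,0,0,0,0,0.1111],[1,0,0,0,0,0,0.1111],[1,0,0,0,0,0,0],[1,0,0,0,0,0,0]]}' | python3 inch.py
python3 - <<'E'
from h import *
o=bot.observe();p=imaging.camera_params("wrist");im=imaging.read_camera("wrist");cv2.imwrite("pics/w1.png",im)
np.savez("w1.npz",**p);print(o["tool_pos"],o["orientation"],o["joints"],p)
E
```

```text
time: 0.65
tool_pos: [0.2769, -0.2879, 0.2386]
orientation: [[0.937, 0.349, -0.0], [0.349, -0.937, 0.0], [0.0, -0.0, -1.0]]
ft_force: [2.2, -0.7, 0.3]
opening: 0.999
gripper_force: 0.0
time: 1.15
tool_pos: [0.3701, -0.0856, 0.2388]
orientation: [[0.937, 0.349, 0.0], [0.349, -0.937, -0.0], [0.0, 0.0, -1.0]]
ft_force: [0.3, -0.6, 0.2]
opening: 1.0
gripper_force: 0.0
time: 1.65
tool_pos: [0.4633, 0.117, 0.2386]
orientation: [[0.937, 0.35, -0.0], [0.35, -0.937, -0.0], [-0.0, 0.0, -1.0]]
ft_force: [0.8, -1.3, -0.4]
opening: 0.999
gripper_force: 0.0
time: 2.05
tool_pos: [0.4629, 0.1148, 0.2386]
orientation: [[0.983, 0.183, -0.0], [0.183, -0.983, 0.0], [-0.0, -0.0, -1.0]]
ft_force: [-0.7, 0.5, -0.5]
opening: 1.0
gripper_force: 0.0
[0.46290448 0.11484665 0.23864115] [[ 9.83050973e-01  1.83332270e-01 -2.50690940e-04]
 [ 1.83332283e-01 -9.83051002e-01  3.08212779e-05]
 [-2.40791445e-04 -7.62586295e-05 -9.99999968e-01]] [-1.80880069e-01  1.18567602e+01  9.37219546e+01  1.78607114e-03
  7.44356542e+01  7.92547243e+01] {'fovy': 59.345696643499394, 'cx': 324.7129706099389, 'cy': 205.59240816423315, 'R': array([[ 1.82407148e-01, -9.83222858e-01, -6.66821442e-04],
       [-9.31704637e-01, -1.73066079e-01,  3.19334625e-01],
       [-3.14092506e-01, -5.76276376e-02, -9.47641785e-01]]), 't': array([0.02881011, 0.40724557, 0.54289414])}
```

View pics/w1.png

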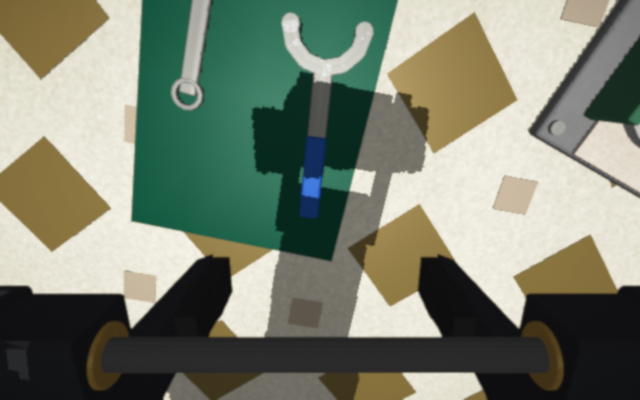

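The wrist view shows the yoke ends at (291,22) and (364,32), the grip's rear end at (309,217) and its front at about (315,140). Next is a joint fit over the three views.

```bash
python3 - <<'E'
from h import *
S=imaging.camera_params("scene");D=imaging.camera_params("side");W=dict(np.load("w1.npz"))
wc=lambda a,b:np.array([215+a/1.818,65+(b-300)/1.818]); wd=lambda a,b:np.array([215+(a-400)/2.5,130+(b-300)/2.5])
print("+",tri([S,D,W],[wc(250,444),wd(680,406),(291,22)]));print("-",tri([S,D,W],[wc(233,497),wd(689,450),(364,32)]))
print("rear",tri([S,D,W],[wc(72,425),wd(478,434),(309,217)]))
P=np.array([[0,34,24],[0,-34,24],[-185,0,34]])*.001
obs=[(S,P,[wc(250,444),wc(233,497),wc(71,425)]),(D,P,[wd(680,406),wd(689,450),wd(478,434)]),(W,P,[(291,22),(364,32),(309,217)])]
v,r=fit(obs,[.6,.13,.1,0]);print(v,np.degrees(v[2]));print(r.round(1).tolist())
v2,r=fit(obs[2:],v[:3].tolist()+[.003]);print("wrist only",v2,r.round(1).tolist())
# blue mask in wrist -> centroid line
im=cv2.imread("pics/w1.png").astype(int);b,g,rr=im[...,0],im[...,1],im[...,2]
m=((b>1.5*g)&(b>rr*1.5)&(b>60));ys,xs=np.nonzero(m);print(len(xs),xs.mean(),ys.mean(),ys.min(),ys.max())
vx=cv2.fitLine(np.c_[xs,ys].astype(np.float32),cv2.DIST_L2,0,.01,.01).ravel();print(vx)
# back-project two points of line at z=.035
def bp(p,u,z):
    f=200/np.tan(np.radians(p["fovy"]/2));d=p["R"].T@np.array([(u[0]-p["cx"])/f,(u[1]-p["cy"])/f,1]);C=-p["R"].T@p["t"];return C+d*(z-C[2])/d[2]
y0=[vx[2],vx[3]];A=bp(W,np.array(y0)-35*vx[:2]*np.sign(vx[1]),.037);B=bp(W,np.array(y0)+35*vx[:2]*np.sign(vx[1]),.037);print(A,B,np.degrees(np.arctan2(*(A-B)[1::-1])))
for z in(.024,.027):
    a=bp(W,(291,22),z);b=bp(W,(364,32),z);print((a+b)/2,np.linalg.norm(a-b),np.degrees(np.arctan2(-(a-b)[0],(a-b)[1])))
E
```

```text
+ [0.59457195 0.17066014 0.02723413]
- [0.59918349 0.10339657 0.02543248]
rear [0.41423912 0.12279741 0.03497309]
[0.59738935 0.13728423 0.07683056 0.00107949] 4.402066981809674
[[1.1, 0.2], [0.2, -0.4], [-0.8, -1.9], [-0.9, 1.0], [0.1, 0.8], [-0.9, 0.9], [-0.1, 0.1], [0.3, -1.2], [-0.2, 0.3]]
wrist only [ 5.97173181e-01  1.37223758e-01  7.60579008e-02 -3.15699331e-04] [[0.1, 0.6], [0.1, -0.6], [-0.3, 0.0]]
1560 311.94358974358977 176.60128205128206 136 217
[ 1.0259754e-01 -9.9472296e-01  3.1194360e+02  1.7660129e+02]
[0.49304556 0.12993393 0.037     ] [0.42005264 0.12468248 0.037     ] 4.11503482827546
[0.59710423 0.13729948 0.024     ] 0.068057709344933 3.4719709093463074
[0.59666803 0.1372395  0.027     ] 0.06749125530806234 3.471970909346342
```

The three views agree: wrench origin (0.597, 0.137), yaw 4.3°, pin tips at about z 0.001–0.003. The pin spacing comes out at 67.5 mm against the stated 68. Going to the grasp at x=-135.

To row units: 0.05 m is 1, 0.04 m is 0.8, 6.2 degrees is 0.1378.

```bash
echo '{"steps":[[1,0,0,0,0,0,0.1378],[1,0,-0.24,0.8,0,0,0],[1,0,0,1,0,0,0],[1,0,0,1,0,0,0],[1,0,0,1,0,0,0]]}' | python3 inch.py | head -3
echo '{"steps":[[1,0,0,0.5,0,0,0],[1,0,0,0.29,0,0,0],[1,0,0,0,0,0,0]]}' | python3 inch.py|head -4
echo '{"steps":[[0,0,0,0,0,0,0],[0,0,0,0,0,0,0],[0,0,0,0,0,0,0],[0,0,0,0,0,0,0],[0,0,0,0,0,0,0]]}' | python3 inch.py 55
echo '{"steps":[[0,0,0,0,0,0,0],[0,0,0,0,0,0,0],[0,0,0,0,0,0,0]]}' | python3 inch.py 55
```

```text
time: 2.6
tool_pos: [0.462, 0.1267, 0.0473]
orientation: [[0.997, 0.075, 0.001], [0.075, -0.997, 0.0], [0.001, 0.0, -1.0]]
time: 2.9
tool_pos: [0.4611, 0.1266, 0.0077]
orientation: [[0.997, 0.075, -0.004], [0.075, -0.997, -0.0], [-0.004, -0.0, -1.0]]
ft_force: [-0.3, -0.3, 0.0]
time: 3.4
tool_pos: [0.4623, 0.1269, 0.0096]
orientation: [[0.997, 0.074, 0.001], [0.074, -0.997, 0.0], [0.001, 0.0, -1.0]]
ft_force: [-0.3, -0.5, 0.2]
opening: 0.569
gripper_force: 0.0
time: 3.7
tool_pos: [0.4621, 0.1269, 0.0092]
orientation: [[0.997, 0.074, -0.0], [0.074, -0.997, -0.0], [-0.0, 0.0, -1.0]]
ft_force: [0.4, 0.5, -0.1]
opening: 0.299
gripper_force: 0.0
```

To row units: -0.04 m is -0.8, -0.03 m is -0.6.

```bash
echo '{"steps":[[0,0,0,0,0,0,0],[0,0,0,0,0,0,0],[0,0,0,0,0,0,0],[0,0,0,0,0,0,0]]}' | python3 inch.py 55
echo '{"steps":[[0,0,0,-0.4,0,0,0],[0,0,0,-0.8,0,0,0],[0,0,0,-0.8,0,0,0],[0,0,0,-0.6,0,0,0],[0,0,0,0,0,0,0]]}' | python3 inch.py
```

```text
time: 4.1
tool_pos: [0.4621, 0.1269, 0.0092]
orientation: [[0.997, 0.074, -0.0], [0.074, -0.997, 0.0], [-0.0, -0.0, -1.0]]
ft_force: [0.0, 1.6, 0.1]
opening: 0.222
gripper_force: 55.0
time: 4.6
tool_pos: [0.4636, 0.127, 0.1424]
orientation: [[0.997, 0.074, 0.007], [0.074, -0.997, 0.0], [0.007, 0.0, -1.0]]
ft_force: [0.9, -0.1, -3.2]
opening: 0.218
gripper_force: 55.0
```

To row units: 0.043 m is 0.86, -0.01 m is -0.2.

```bash
echo '{"steps":[[0,-0.04,0.86,-0.2,0,0,0],[0,-0.04,0.86,-0.2,0,0,0],[0,-0.04,0.86,-0.2,0,0,0],[0,-0.04,0.86,-0.2,0,0,0],[0,-0.04,0.86,-0.2,0,0,0]]}' | python3 inch.py
echo '{"steps":[[0,0,0,0,0,0,0],[0,0,0,0,0,0,0]]}' | python3 inch.py |head -3
python3 - <<'E'
from h import *
p=imaging.camera_params("wrist");im=imaging.read_camera("wrist");cv2.imwrite("pics/w2.png",im);np.savez("w2.npz",**p)
cv2.imwrite("pics/w2b.png",cv2.resize(im,(800,500),interpolation=cv2.INTER_CUBIC))
E
```

```text
time: 5.1
tool_pos: [0.4672, -0.0898, 0.1879]
orientation: [[0.997, 0.074, -0.002], [0.074, -0.997, 0.001], [-0.002, -0.001, -1.0]]
ft_force: [0.8, 0.2, -2.9]
opening: 0.221
gripper_force: 55.0
time: 5.3
tool_pos: [0.4674, -0.0885, 0.1877]
orientation: [[0.997, 0.072, -0.002], [0.072, -0.997, 0.001], [-0.002, -0.001, -1.0]]
```

View pics/w2b.png

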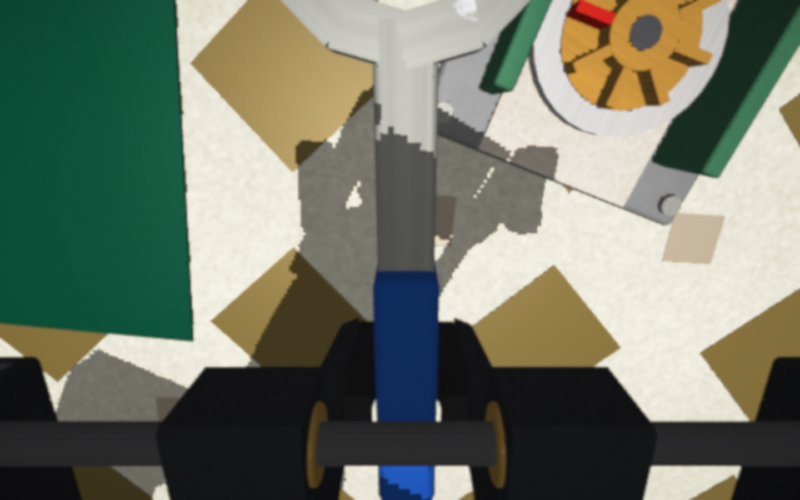

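Wrist view 2 shows the hub at (516,26) in full-size pixels and the red tooth at (474,12). The back wall is cut off, so I'll back up 7 cm to see all of the press.

To row units: -0.04 m is -0.8, -0.035 m is -0.7.

```bash
echo '{"steps":[[0,-0.7,0,0,0,0,0],[0,-0.8,0,0,0,0,0],[0,0,0,0,0,0,0],[0,0,0,0,0,0,0]]}' | python3 inch.py |head -3
python3 - <<'E'
from h import *
p=imaging.camera_params("wrist");im=imaging.read_camera("wrist");cv2.imwrite("pics/w3.png",im);np.savez("w3.npz",**p)
c=im[0:190,385:640]
cv2.imwrite("pics/w3b.png",cv2.resize(c,None,fx=3,fy=3,interpolation=cv2.INTER_CUBIC))
E
```

```text
time: 5.75
tool_pos: [0.3931, -0.0929, 0.189]
orientation: [[0.997, 0.075, -0.0], [0.075, -0.997, 0.0], [-0.0, -0.0, -1.0]]
```

View pics/w3b.png

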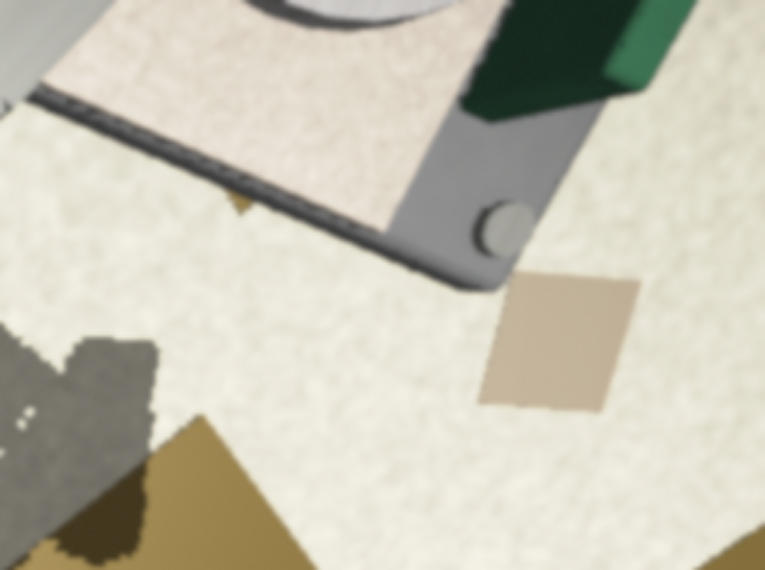

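That was the wrong way: the press moved up out of the picture, leaving only its base corner at about (548,95). Going forward instead.

To row units: 0.045 m is 0.9, 0.04 m is 0.8.

```bash
echo '{"steps":[[0,0.9,0,0,0,0,0],[0,0.9,0,0,0,0,0],[0,0.8,0,0,0,0,0],[0,0,0,0,0,0,0],[0,0,0,0,0,0,0]]}' | python3 inch.py |head -3
python3 - <<'E'
from h import *
p=imaging.camera_params("wrist");im=imaging.read_camera("wrist");cv2.imwrite("pics/w4.png",im);np.savez("w4.npz",**p)
c=im[0:220,360:640]
cv2.imwrite("pics/w4b.png",cv2.resize(c,None,fx=2.7,fy=2.7,interpolation=cv2.INTER_CUBIC))
E
```

```text
time: 6.3
tool_pos: [0.5234, -0.0832, 0.188]
orientation: [[0.997, 0.076, -0.002], [0.076, -0.997, 0.001], [-0.002, -0.001, -1.0]]
```

View pics/w4b.png

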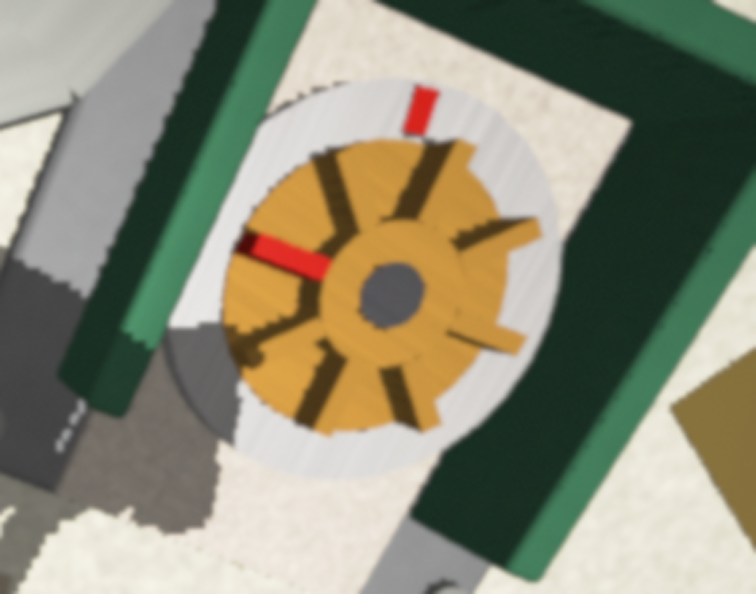

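Wrist view 4 is clear. The hub is at (505,110) and the red tooth runs from (453,90) to (481,99). The wall-end corners are at (418,129) and (405,122) on one side, and (547,209) and (560,215) on the other. Fitting with these.

```bash
python3 - <<'E'
from h import *
S=imaging.camera_params("scene");D=imaging.camera_params("side");W=dict(np.load("w4.npz"));W2=dict(np.load("w2.npz"))
w=lambda a,b:np.array([360+a/2.7,b/2.7]);m=.001
sc=lambda a,b:np.array([164+a/2,250+b/2]); sd=lambda a,b:np.array([264+(a-400)/2,246+b/2])
hub=[(S,sc(193,187)),(D,sd(569,106)),(W2,np.array([516,25.6])),(W,w(392,296))]
print("hub4",tri(*zip(*hub)),"wr",tri(*zip(*hub[2:])))
P=np.array([[0,0,58],[-58,60,78],[-58,72,78],[-58,-60,78],[-58,-72,78]])*m;q=[w(392,296),w(157,348),w(122,330),w(505,563),w(540,580)]
v,r=fit([(W,P,q)],[.6,-.21,-.29]);print("fixed z",v,np.degrees(v[2]),r.round(1).tolist())
H=np.array([[0,0,58]])*m
v,r=fit([(W,P,q)]+[(c,H,[x]) for c,x in hub[:3]]+[(S,np.array([[85,72,78]])*m,[sc(359,172)]),(D,np.array([[85,72,78]])*m,[sd(692,42)])],[.6,-.21,-.29]);print("all",v,np.degrees(v[2]),r.round(1).tolist())
def bp(p,u,z):
    f=200/np.tan(np.radians(p["fovy"]/2));d=p["R"].T@np.array([(u[0]-p["cx"])/f,(u[1]-p["cy"])/f,1]);C=-p["R"].T@p["t"];return C+d*(z-C[2])/d[2]
o=bp(W,w(392,296),.058)
for n,a,z in[("tooth out",w(252,243),.058),("tooth in",w(327,268),.058),("t+30",w(470,150),.058),("t-30",w(532,230),.058),("t",w(520,347),.058),("t",w(432,424),.058),("mark",w(421,111),.03)]:
    x=bp(W,a,z)-o;print(n,np.hypot(*x[:2]).round(4),"angle in press",np.degrees(np.arctan2(x[1],x[0])-v[2]).round(1))
# wrench head in hand: yoke inner/outer seen? 
print(bot.observe()["tool_pos"])
E
```

```text
hub4 [ 0.60089331 -0.21405894  0.05787428] wr [ 0.60047255 -0.21320492  0.05973371]
fixed z [ 0.60893218 -0.22470808 -0.43954604] -25.184133242408755 [[16.3, -10.6], [0.1, 1.6], [-0.9, -0.2], [0.3, -0.2], [-0.8, 0.7]]
all [ 0.60242857 -0.2143756  -0.30043933] -17.213905833418686 [[0.6, -2.7], [-11.6, 24.8], [-13.5, 25.4], [-0.1, 1.9], [0.2, 0.9], [-0.2, -0.4], [1.1, 0.8], [1.4, -2.5], [2.6, 1.8], [1.9, -0.5]]
tooth out 0.0433 angle in press 92.5
tooth in 0.0207 angle in press 90.2
t+30 0.0406 angle in press 0.3
t-30 0.0397 angle in press -42.2
t 0.0413 angle in press -88.4
t 0.0403 angle in press -132.5
mark 0.0523 angle in press 6.3
[ 0.52282522 -0.08349819  0.18844098]
```

```bash
python3 - <<'E'
from h import *
S=imaging.camera_params("scene");D=imaging.camera_params("side");W=dict(np.load("w4.npz"));W2=dict(np.load("w2.npz"))
w=lambda a,b:np.array([360+a/2.7,b/2.7]);m=.001
sc=lambda a,b:np.array([164+a/2,250+b/2]); sd=lambda a,b:np.array([264+(a-400)/2,246+b/2])
k=tri([S,D,W],[sc(262,230),sd(632,124),w(421,111)]);print("platemark",k,np.degrees(np.arctan2(k[1]+.2138,k[0]-.6012))-11.25)
P=np.array([[0,0,58],[-58,60,78],[-58,-60,78],[-58,-72,78]])*m;q=[w(392,296),w(124,414),w(505,563),w(540,580)]
H=np.array([[0,0,58]])*m
v,r=fit([(W,P,q),(S,H,[sc(193,187)]),(D,H,[sd(569,106)]),(W2,H,[(516,25.6)]),(S,np.array([[85,72,78]])*m,[sc(359,172)]),(D,np.array([[85,72,78],[-58,72,78]])*m,[sd(692,42),sd(516,14)])],[.6,-.21,-.29]);print("all",v,np.degrees(v[2]),r.round(1).tolist())
# true in-hand pose of wrench head: brightness silhouette yoke in w4 not needed; use W2 yoke junction
E
```

```text
platemark [ 0.65075051 -0.21930824  0.03977373] -17.59319162501058
all [ 0.60145393 -0.21388292 -0.29081784] -16.662634707974536 [[-0.3, -1.5], [0.1, 2.6], [-0.0, 2.6], [0.3, 1.5], [-0.7, -1.0], [0.4, 0.6], [0.4, -1.0], [2.0, 0.2], [0.8, -1.1], [0.3, -2.7]]
```

The press fit is consistent: (0.6012, -0.2138), yaw -16.7°, all residuals under 3 px. The slots sit at world yaw 6.9° (mod 45). Moving above the ring.

To row units: 0.0347 m is 0.694, -0.0183 m is -0.366, -2.55 degrees is -0.0567.

```bash
echo '{"steps":[[0,0,0,0,0,0,-0.0567],[0,-0.366,0.694,0,0,0,0],[0,-0.366,0.694,0,0,0,0],[0,-0.366,0.694,0,0,0,0],[0,-0.364,0.694,0,0,0,0]]}' | python3 inch.py|head -2
echo '{"steps":[[0,0,0,0.8,0,0,0],[0,0,0,0.8,0,0,0],[0,0,0,0.4,0,0,0],[0,0,0,0,0,0,0],[0,0,0,0,0,0,0]]}' | python3 inch.py|head -4
python3 - <<'E'
from rig import bot, imaging
import numpy as np
o=bot.observe();R=o["orientation"];p=o["tool_pos"];print(p,np.degrees(np.arctan2(R[1,0],R[0,0])),p+R[:,0]*.1353-[.6012,-.2138,0])
E
```

```text
time: 6.85
tool_pos: [0.4655, -0.2316, 0.1896]
time: 7.35
tool_pos: [0.4668, -0.2308, 0.0903]
orientation: [[0.993, 0.118, 0.001], [0.118, -0.993, -0.001], [0.001, 0.001, -1.0]]
ft_force: [-0.5, -0.3, -2.1]
[ 0.46684723 -0.23078531  0.09028015] 6.788787790267736 [-1.44910165e-06 -9.91552791e-04  9.03874399e-02]
```

To row units: 0.01 m is 0.2, -0.0005 m is -0.01.

```bash
echo '{"steps":[[0,0,-0.01,0.2,0,0,0],[0,0,0,0.2,0,0,0],[0,0,0,0.2,0,0,0],[0,0,0,0,0,0,0]]}' | python3 inch.py
echo '{"steps":[[0,0,0,0.1,0,0,0],[0,0,0,0.1,0,0,0],[0,0,0,0,0,0,0],[0,0,0,0,0,0,0]]}' | python3 inch.py
```

```text
time: 7.75
tool_pos: [0.4661, -0.2296, 0.0578]
orientation: [[0.993, 0.118, -0.002], [0.118, -0.993, 0.002], [-0.002, -0.002, -1.0]]
ft_force: [0.9, 0.2, -1.4]
opening: 0.22
gripper_force: 55.0
time: 8.15
tool_pos: [0.4669, -0.2303, 0.0496]
orientation: [[0.993, 0.118, 0.001], [0.118, -0.993, -0.0], [0.001, 0.0, -1.0]]
ft_force: [-0.1, -0.2, 0.2]
opening: 0.22
gripper_force: 55.0
```

Seated: TCP z is 0.0496 and the wrench weight is now carried by the ring. First stroke clockwise, 14 × 4° about the axis.

To row units: -0.00944 m is -0.1888, 0.00033 m is 0.0066, 4 degrees is 0.0889.

```bash
echo '{"steps":[[0,0.0066,-0.1888,0,0,0,0.0889],[0,0.0066,-0.1888,0,0,0,0.0889],[0,0.0066,-0.1888,0,0,0,0.0889],[0,0.0066,-0.1888,0,0,0,0.0889],[0,0.0066,-0.1888,0,0,0,0.0889]]}' | python3 inch.py
echo '{"steps":[[0,0.0066,-0.1888,0,0,0,0.0889],[0,0.0066,-0.1888,0,0,0,0.0889],[0,0.0066,-0.1888,0,0,0,0.0889],[0,0.0066,-0.1888,0,0,0,0.0889],[0,0.0066,-0.1888,0,0,0,0.0889]]}' | python3 inch.py
cat > st.py <<'E'
from rig import bot, imaging
import numpy as np
o=bot.observe();R=o["orientation"];p=o["tool_pos"];print(p,"yaw_press",np.degrees(np.arctan2(R[1,0],R[0,0]))+16.7,"head err",(p+R[:,0]*.1353-[.6012,-.2138,.006]).round(4),o["ft_force"].round(1),o["torque"].round(2))
E
python3 st.py
```

```text
time: 8.65
tool_pos: [0.469, -0.1832, 0.0495]
orientation: [[0.973, -0.231, -0.001], [-0.231, -0.973, -0.001], [-0.0, 0.001, -1.0]]
ft_force: [-3.9, -2.2, 1.3]
opening: 0.223
gripper_force: 55.0
time: 9.15
tool_pos: [0.4876, -0.1398, 0.0495]
orientation: [[0.835, -0.55, -0.001], [-0.55, -0.835, -0.0], [-0.001, 0.001, -1.0]]
ft_force: [-3.7, -0.6, 1.3]
opening: 0.227
gripper_force: 55.0
[ 0.4875527  -0.13982011  0.04949679] yaw_press -16.6768432351026 head err [-0.0007 -0.0005  0.0434] [-3.7 -0.6  1.3] [-0.34  0.37 -0.13]
```

To row units: -0.00944 m is -0.1888, 0.00033 m is 0.0066, 4 degrees is 0.0889.

```bash
echo '{"steps":[[0,0.0066,-0.1888,0,0,0,0.0889],[0,0.0066,-0.1888,0,0,0,0.0889],[0,0.0066,-0.1888,0,0,0,0.0889],[0,0.0066,-0.1888,0,0,0,0.0889],[0,0,0,0,0,0,0]]}' | python3 inch.py|head -1
python3 st.py
cat > red.py <<'E'
from h import *
import sys
for n in ("scene","side"):
    p=imaging.camera_params(n);im=imaging.read_camera(n);cv2.imwrite(f"pics/{n}_{sys.argv[1]}.png",im);im=im.astype(int)
    b,g,r=im[...,0],im[...,1],im[...,2];m=((r>100)&(g<60)&(b<60)).astype(np.uint8)
    f=200/np.tan(np.radians(p["fovy"]/2));C=-p["R"].T@p["t"]
    k,lab,st,ce=cv2.connectedComponentsWithStats(m)
    for i in range(1,k):
        if st[i,4]<6: continue
        d=p["R"].T@np.array([(ce[i][0]-p["cx"])/f,(ce[i][1]-p["cy"])/f,1])
        X=C+d*(.058-C[2])/d[2];x=X[:2]-[.6012,-.2138]
        if np.hypot(*x)<.12: print(n,ce[i].round(1),st[i,4],"r",np.hypot(*x).round(3),"ang_press",(np.degrees(np.arctan2(x[1],x[0]))+16.7).round(1),"q_deg",(11.25-np.degrees(np.arctan2(x[1],x[0]))-16.7).round(1))
E
python3 red.py a
```

```text
time: 9.65
[ 0.51301672 -0.11122046  0.04947383] yaw_press -32.48970159354434 head err [0.0002 0.0002 0.0435] [-1.2  0.4  1.7] [ 0.03 -0.03 -0.02]
scene [283.4 341.2] 57 r 0.031 ang_press 41.4 q_deg -30.1
scene [294.1 364.5] 45 r 0.054 ang_press 8.2 q_deg 3.1
scene [314.  371.8] 88 r 0.08 ang_press 12.1 q_deg -0.9
side [364.  291.6] 41 r 0.029 ang_press 45.3 q_deg -34.0
side [403.9 292.2] 51 r 0.087 ang_press 23.1 q_deg -11.8
side [380.9 307.9] 21 r 0.049 ang_press -4.0 q_deg 15.3
```

Ring at about -32° (-0.56 rad), within the window. Lift, swing back 54.6°, check the alignment.

To row units: -0.02 m is -0.4, -0.01 m is -0.2.

```bash
echo '{"steps":[[0,0,0,-0.2,0,0,0],[0,0,0,-0.4,0,0,0],[0,0,0,-0.4,0,0,0],[0,0,0,0,0,0,0],[0,0,0,0,0,0,0]]}' | python3 inch.py|head -2
python3 st.py
echo '{"steps":[[0,0.025,0.3668,0,0,0,-0.1733],[0,0.025,0.3668,0,0,0,-0.1733],[0,0.025,0.3668,0,0,0,-0.1733],[0,0.025,0.3668,0,0,0,-0.1733],[0,0.025,0.3668,0,0,0,-0.1733]]}' | python3 inch.py|head -2
echo '{"steps":[[0,0.025,0.3668,0,0,0,-0.1733],[0,0.025,0.3668,0,0,0,-0.1733],[0,0,0,0,0,0,0],[0,0,0,0,0,0,0]]}' | python3 inch.py|head -2
python3 st.py; python3 red.py b
```

```text
time: 10.25
tool_pos: [0.5124, -0.1118, 0.0991]
[ 0.51236059 -0.11178466  0.09905478] yaw_press -32.49771614732232 head err [-0.0004 -0.0004  0.093 ] [ 0.4  0.5 -2.8] [0.18 0.02 0.01]
time: 10.75
tool_pos: [0.4668, -0.1903, 0.098]
time: 11.15
tool_pos: [0.4659, -0.2262, 0.0983]
[ 0.46585458 -0.22622548  0.09825751] yaw_press 21.898140579055205 head err [-0.0006 -0.0002  0.0921] [ 0.7  0.5 -2.6] [0.05 0.08 0.04]
scene [283.9 340.7] 75 r 0.032 ang_press 42.2 q_deg -31.0
scene [294.1 364.5] 45 r 0.054 ang_press 8.2 q_deg 3.1
scene [314.  371.8] 88 r 0.08 ang_press 12.1 q_deg -0.9
side [365.8 290.9] 36 r 0.032 ang_press 44.7 q_deg -33.4
side [403.9 292.3] 51 r 0.087 ang_press 22.8 q_deg -11.6
side [380.5 307.8] 19 r 0.048 ang_press -4.2 q_deg 15.4
```

Slot centres are at about 21–22° press yaw and the wrench is at 21.9°. Reseating.

Careful with the scale: shifts go in shares of 50 mm and turns go in shares of 45 degrees. That gives: 0.015 m is 0.3, 0.008 m is 0.16.

```bash
echo '{"steps":[[0,0,0,0.3,0,0,0],[0,0,0,0.3,0,0,0],[0,0,0,0.16,0,0,0],[0,0,0,0,0,0,0]]}' | python3 inch.py|head -4
echo '{"steps":[[0,0,0,0.1,0,0,0],[0,0,0,0.1,0,0,0],[0,0,0,0,0,0,0],[0,0,0,0,0,0,0]]}' | python3 inch.py|head -4; python3 st.py
```

```text
time: 11.65
tool_pos: [0.466, -0.2259, 0.0604]
orientation: [[0.996, 0.094, -0.002], [0.094, -0.996, 0.001], [-0.002, -0.002, -1.0]]
ft_force: [0.1, 0.8, -1.6]
time: 12.05
tool_pos: [0.4665, -0.2267, 0.0514]
orientation: [[0.996, 0.094, 0.0], [0.094, -0.996, -0.0], [0.0, 0.0, -1.0]]
ft_force: [-0.2, -0.2, -1.7]
[ 0.46646219 -0.2267364   0.0513562 ] yaw_press 22.08876615573932 head err [-0.     -0.0002  0.0454] [-0.2 -0.2 -1.7] [0.05 0.09 0.  ]
```

To row units: -0.00944 m is -0.1888, 0.001 m is 0.02, 4 degrees is 0.0889.

```bash
echo '{"steps":[[0,0.0066,-0.1888,0.02,0,0,0.0889],[0,0.0066,-0.1888,0.01,0,0,0.0889],[0,0.0066,-0.1888,0,0,0,0.0889],[0,0.0066,-0.1888,0,0,0,0.0889],[0,0.0066,-0.1888,0,0,0,0.0889]]}' | python3 inch.py|head -1
echo '{"steps":[[0,0.0066,-0.1888,0,0,0,0.0889],[0,0.0066,-0.1888,0,0,0,0.0889],[0,0.0066,-0.1888,0,0,0,0.0889],[0,0.0066,-0.1888,0,0,0,0.0889],[0,0.0066,-0.1888,0,0,0,0.0889]]}' | python3 inch.py|head -1
echo '{"steps":[[0,0.0036,-0.1416,0,0,0,0.0667],[0,0,0,0,0,0,0]]}' | python3 inch.py|head -1
python3 st.py; python3 red.py c
```

```text
time: 12.55
time: 13.05
time: 13.25
[ 0.49426448 -0.13107303  0.05005278] yaw_press -20.895198585639942 head err [0.0003 0.0002 0.0441] [-1.   0.6 -1.3] [ 0.11  0.03 -0.01]
scene [280.7 355. ] 84 r 0.033 ang_press 9.9 q_deg 1.4
scene [294.1 364.6] 46 r 0.054 ang_press 8.1 q_deg 3.1
scene [314.  371.8] 88 r 0.08 ang_press 12.1 q_deg -0.9
side [403.9 292.2] 53 r 0.087 ang_press 23.0 q_deg -11.7
side [368.7 300.1] 46 r 0.03 ang_press 12.0 q_deg -0.7
side [380.5 307.8] 19 r 0.048 ang_press -4.2 q_deg 15.4
```

The tooth is on the mark: q is about 1.4° by scene and -0.7° by side, and the seating is good. Lift off and return to the mat.

To row units: -0.04 m is -0.8, -0.03 m is -0.6.

```bash
echo '{"steps":[[0,0,0,0,0,0,0],[0,0,0,-0.2,0,0,0],[0,0,0,-0.6,0,0,0],[0,0,0,-0.8,0,0,0],[0,0,0,-0.8,0,0,0]]}' | python3 inch.py|head -2
echo '{"steps":[[0,0,0,0,0,0,-0.1862],[0,0,0,0,0,0,-0.1862],[0,0,0,0,0,0,-0.1862],[0,0,0,0,0,0,-0.1862],[0,0,0,0,0,0,-0.1862]]}' | python3 inch.py|head -2
echo '{"steps":[[0,-0.042,-0.866,0,0,0,0],[0,-0.042,-0.866,0,0,0,0],[0,-0.042,-0.866,0,0,0,0],[0,-0.042,-0.866,0,0,0,0],[0,-0.042,-0.866,0,0,0,0]]}' | python3 inch.py|head -2
echo '{"steps":[[0,-0.042,-0.866,0,0,0,0],[0,0,0,0,0,0,0],[0,0,0,0,0,0,0]]}' | python3 inch.py|head -3; python3 st.py;python3 red.py d
```

```text
time: 13.85
tool_pos: [0.4934, -0.1314, 0.1716]
time: 14.35
tool_pos: [0.4937, -0.1315, 0.1703]
time: 14.85
tool_pos: [0.4666, 0.0851, 0.1704]
time: 15.15
tool_pos: [0.4617, 0.1271, 0.1702]
orientation: [[0.997, 0.077, 0.0], [0.077, -0.997, -0.0], [0.0, 0.0, -1.0]]
[0.46168202 0.12712426 0.17020403] yaw_press 21.107680680983325 head err [-0.0046  0.3513  0.1642] [-0.6  0.3 -2.1] [0.03 0.09 0.  ]
scene [279.7 355.9] 81 r 0.032 ang_press 7.0 q_deg 4.2
scene [293.9 364.5] 48 r 0.053 ang_press 8.1 q_deg 3.2
scene [313.9 371.8] 91 r 0.08 ang_press 12.1 q_deg -0.9
side [404.  292.1] 52 r 0.087 ang_press 23.1 q_deg -11.8
side [368.5 300.9] 51 r 0.03 ang_press 9.2 q_deg 2.0
side [380.9 307.9] 21 r 0.049 ang_press -4.0 q_deg 15.3
```

The ring stays at about +3°. Lowering onto the mat.

To row units: 0.045 m is 0.9, 0.015 m is 0.3.

```bash
echo '{"steps":[[0,0,0,0.9,0,0,0],[0,0,0,0.9,0,0,0],[0,0,0,0.8,0,0,0],[0,0,0,0.3,0,0,0],[0,0,0,0,0,0,0]]}' | python3 inch.py|head -4
echo '{"steps":[[0,0,0,0.16,0,0,0],[0,0,0,0.1,0,0,0],[0,0,0,0.04,0,0,0],[0,0,0,0,0,0,0],[0,0,0,0,0,0,0]]}' | python3 inch.py|head -4
```

```text
time: 15.75
tool_pos: [0.4613, 0.1255, 0.0232]
orientation: [[0.997, 0.073, -0.003], [0.073, -0.997, -0.0], [-0.003, -0.0, -1.0]]
ft_force: [0.2, -0.9, -1.8]
time: 16.25
tool_pos: [0.4625, 0.1267, 0.0103]
orientation: [[0.997, 0.075, 0.002], [0.075, -0.997, -0.0], [0.002, 0.0, -1.0]]
ft_force: [-1.1, -2.3, 1.6]
```

Contact felt (weight off the wrist). Open, then withdraw straight up.

To row units: -0.05 m is -1, -0.04 m is -0.8.

```bash
echo '{"steps":[[0.6,0,0,0,0,0,0],[0.6,0,0,0,0,0,0],[0.6,0,0,0,0,0,0],[0.6,0,0,0,0,0,0],[0.6,0,0,0,0,0,0]]}' | python3 inch.py
echo '{"steps":[[0.8,0,0,0,0,0,0],[0.8,0,0,0,0,0,0],[0.8,0,0,-0.4,0,0,0],[0.8,0,0,-0.8,0,0,0],[0.8,0,0,-1,0,0,0]]}' | python3 inch.py
echo '{"steps":[[0.8,0,0,-1,0,0,0],[0.8,0,0,-0.8,0,0,0],[0.8,0,0,0,0,0,0],[0.8,0,0,0,0,0,0]]}' | python3 inch.py|head -2
python3 red.py e; python3 - <<'E'
import cv2,numpy as np
s=cv2.imread("pics/scene_e.png");d=cv2.imread("pics/side_e.png")
cv2.imwrite("pics/end.png",np.hstack([cv2.resize(s[60:400,180:440],(400,523)),cv2.resize(d[130:400,215:421],(400,523))]))
E
```

```text
time: 16.75
tool_pos: [0.4618, 0.1268, 0.0097]
orientation: [[0.997, 0.075, -0.0], [0.075, -0.997, 0.0], [-0.0, -0.0, -1.0]]
ft_force: [1.3, 0.4, 0.7]
opening: 0.603
gripper_force: 0.0
time: 17.25
tool_pos: [0.4608, 0.1267, 0.12]
orientation: [[0.997, 0.075, -0.004], [0.075, -0.997, -0.0], [-0.004, -0.0, -1.0]]
ft_force: [0.8, -0.2, -0.5]
opening: 0.804
gripper_force: 0.0
time: 17.65
tool_pos: [0.4618, 0.1267, 0.2098]
scene [279.6 355.9] 82 r 0.032 ang_press 7.0 q_deg 4.3
scene [293.9 364.5] 48 r 0.053 ang_press 8.1 q_deg 3.2
scene [313.8 371.7] 91 r 0.08 ang_press 12.1 q_deg -0.9
side [403.9 292.1] 51 r 0.087 ang_press 23.1 q_deg -11.9
side [368.3 300.8] 52 r 0.029 ang_press 9.4 q_deg 1.8
side [380.6 307.8] 23 r 0.048 ang_press -4.1 q_deg 15.4
```

View pics/end.png

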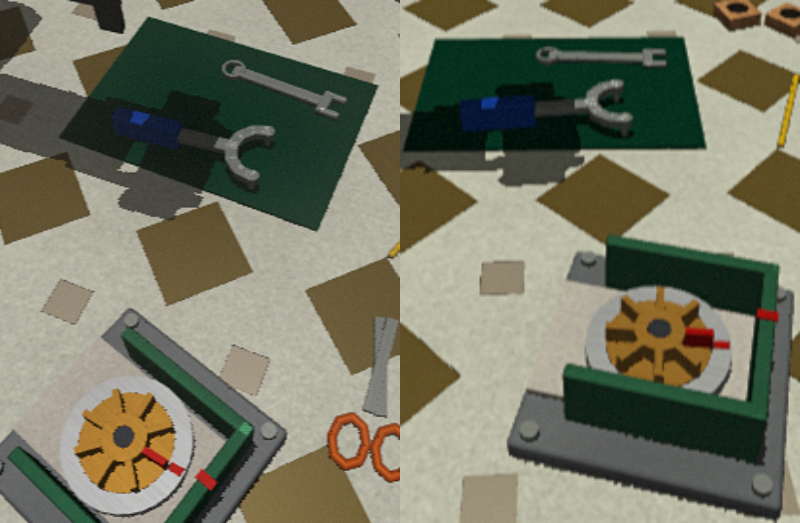

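The wrench lies flat on the mat, pins down, with its yoke at (248,157) in the left crop. The red tooth at (155,457) lines up with the red mark at (206,479). The gripper is clear.

```bash
python3 -c "
from rig import bot, imaging
print(bot.hand_in())"
```

```text
the job is handed in; nothing more can be done
None
```

The job is handed in at about 18 s: the ring was tightened in two strokes to within about 5° of the mark by camera (limit 10°), and the wrench lies flat on the mat, pins down; `hand_in()` gave no verdict.

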